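# Set the viewer's filter lever to the third click

## Robot

A 7-joint arm with a two-finger parallel gripper is mounted at the origin on a cart in front of the work surface, level with it; the furniture and walls round the work are solid. World frame = base frame: x ahead of the robot, y to its left, z up, the work surface at z = 0. Lengths are in m, angles in rad, forces in N, time in s.
With the tool pointing down it reaches from about 0.4 to 0.85 m from the base axis. Payload 10.4 kg.
Tool frame: the origin (TCP) lies midway between the tips of the shut fingers; the grasp point (between the pads) lies 19 mm behind it; z points along the fingers, x is the direction in which the jaws open and shut, and the axes are right-handed (so a half turn about z gives the same grasp; the last joint's range is limited). The gripper opens to 87 mm and grips with 3 to 60 N. Pads are 19 mm wide; open, the fingers measure 117 mm over their backs; the gripper's body (75 mm by 190 mm) begins 51 mm behind the grasp point.
Start: joints at [-1.284, 0.332, -0.065, 1.46, 0.022, 1.35, -0.088], TCP at [0.191, 0.595, 0.223] pointing down, gripper open.
Joint ranges: [-2.6, 2.6], [-0.5, 2.12], [-1.47, 1.34], [0.16, 2.42], [-1.27, 4.41], [0.06, 2.06], [-2.6, 2.6]. Speed limits (rad/s): [2.22, 2.22, 2.79, 2.79, 3.14, 3.14, 3.14].

## Interface

Orientations are given as a unit quaternion [x, y, z, w].
In Python, from bench import r gives the robot as it stands. The module is installed in compiled form; this text tells all that it offers.
- The arm moves only by the tool play_rows, never from a script. Its argument "commands" is a list of rows, each a list of 7 numbers: the shift along the world's x, y, z in cm, then the turn, a rotation vector about the world's x, y, z in rad, then the finger opening in cm, from 0 to 8.7. A call has 1 to 20 rows; each row shifts and turns the commanded pose from where the row before left it; what a row does not reach is not made up. A row lasts 1/8 s, in which the tool goes at most 62.5 mm and 10.7 degrees, less where a joint would pass 70% of its speed; a pose out of reach is approached as far as the arm can. A call is refused whole if a number of a shift passes 6.25 or a number of a turn 0.188, either way. A call with a gripper value outside its range is refused whole. The fingers move at their own pace and stop on an object; "grip_force" is the grip in N (left out, the last holds). Time passes only in rows, so rows that do not move let the fingers close. It gives the time, the measured TCP pose, the force and the opening at its end, in the units of the state.
- r.read_state(): the state, without advancing time (a new reading comes with each control period).
- r.camera(name): name is "scene" or "side" or "wrist"; returns a dict with "img" (400x640x3 uint8, red, green, blue), "K" (3x3 intrinsics, pixels), "camera_from_world" (4x4, takes a point from world to camera coordinates). Camera axes: x right, y down, z forward; pixel columns grow to the right and rows downward; lengths in m; the calibration is good to about 2 mm. A picture is of the moment at which its call begins. There is no depth.
- r.close_job(): hands the job in, once; it reports no verdict.
The state is a dict: "time": time; "joint_positions": joint angles; "joint_vel": joint speeds; "joint_torque": joint torques, N m; "ee_pos": TCP position; "eef_rot": TCP orientation; "ft_force": force on the tool from outside, world axes, zero at the start; "torque": the same for the moment, N m; "width": finger opening in m.
Only numpy, scipy, OpenCV 4.12 (cv2) and the standard library are available. Lean on these libraries where they do the work, as an engineer would, in place of code of your own. Each camera call takes 0.05 s, during which the arm holds its last target. There are 200 camera calls.

## Task

The filter changer on the white cartridge viewer has been left at some click stop. Push its blue lever all the way left (as the robot sees it) to its home stop at the green mark, then push it back to the right, feeling for the clicks, and leave it seated in the third click from home (three dots) without ever going past it. Use light pushes with the fingertips or the outside of the fingers only: do not pinch or force the lever, and leave the tube, bottle and cartridge standing nearby where they are.

Things in the scene. Friction and masses are not known exactly. Their poses are not given: they have to be found in the camera images.
- viewer: Fixed low white box, 130 (x) x 210 (y) x 45 mm high; origin: centre of its underside, on the table. Own x points away from the robot, own y to its left (yaw up to 0.35 rad). The lever's lane runs along own y at own x = -28 mm. Behind it, own x = 0 to 51 mm and y = -17 to 17 mm, a black bridge over the filter strip rises to 61 mm; nothing else fixed is above 52 mm.
- lever_mid (a point): Centre of the upright blue lever, 68 mm above the table: a fin 20 mm (viewer x) x 10 mm (viewer y), from 48 to 84 mm above the table, on a foot 26 x 16 mm up to 52 mm. It is pushed on its left or right face with the fingertips 55 to 60 mm above the table. The filter strip behind, 100 mm long, moves with it.
- lever (a joint): Position in m: 0 at home (left, viewer +y), growing to the right. Click stops at 0 (home), 0.018, 0.036, 0.054 (third), 0.072; hard stops 1.5 mm beyond the outer ones. Starts in the first or second. Leaving a stop takes a push that grows to 6 or 7 N (5 mm on) and fades to none half-way (9 mm), where the lever clicks over and runs into the next stop, leaving a slow finger (0.03 m/s) behind.
- sample_tube_1: Loose bystander: sample tube with red cap, 20 mm across, 66 mm tall, standing behind the viewer. Origin: centre of its underside.
- dropper_1: Loose bystander: white dropper bottle, 27 mm across, 84 mm tall, standing to the right of the viewer. Origin: centre of its underside.
- cartridge_1: Loose bystander: white test cartridge with orange cap, 62 x 47 x 21 mm, lying to the left of the viewer. Origin: centre of its underside.
- home_mark (a point): Fixed point on the viewer, on top of its green home mark: own x = -53 mm, own y = +36 mm, 47 mm above the table. To the right of it (own -y) ticks with one, two, three and four black dots follow every 18 mm. A small white pointer on the front of the lever stands at the tick of the present click stop.

How it is judged:
By the outcome, as a careful person would: the job done as asked, in the order asked, and still so for the second after the job is handed in, with the robot touching nothing.
It also fails if it takes over 72 s, if anything falls off the work surface, if the arm or the gripper's body presses on something with over 40 N, if the wrist force passes 120 N, or if a joint passes its speed limit or range.

## Working session

There is one attempt and no reset: what is moved stays moved. The work goes in short steps, Python scripts to look and compute and a tool call to move; the robot and the scene stay as the last step left them, time stands still between calls to the robot, and variables do not carry over. Pictures are saved under pics/ and viewed, about 8 in all and at most 12, crops included, and the job is handed in when it is done.

Besides the shell and the picture viewer there is one more tool, called after ">>>" as name(argument=value, ...), one argument or row to a line, values as JSON. play_rows: Moves the arm, as the interface text tells. Its arguments: {"type":"object","properties":{"commands":{"type":"array","items":{"type":"array","items":{"type":"number"}}},"grip_force":{"type":"number"}},"required":["commands"]}

```bash
mkdir -p pics
python3 - <<'E'
from bench import r
import cv2,numpy as np
s=r.read_state()
print(s['time'],s['ee_pos'],s['eef_rot'],s['width'],s['ft_force'])
for n in ['scene','side']:
    c=r.camera(n); cv2.imwrite(f'pics/{n}0.png',c['img'][:,:,::-1]); print(n,c['K'].tolist(),np.round(c['camera_from_world'],3).tolist())
E
```

```text
0.0 [0.19042915 0.59486104 0.22176054] [ 8.07724723e-01  5.89559383e-01 -5.56454984e-04  4.44028079e-04] 0.08674385777491554 [-0.02588618 -0.33252784  0.09460917]
scene [[486.3050574115384, 0.0, 313.57952134355867], [0.0, 486.3050574115384, 189.4569953277901], [0.0, 0.0, 1.0]] [[-0.551, -0.834, -0.001, 0.391], [-0.486, 0.322, -0.813, 0.302], [0.679, -0.447, -0.583, 0.589], [0.0, 0.0, 0.0, 1.0]]
side [[471.2380659817803, 0.0, 317.2502357676921], [0.0, 471.2380659817803, 193.1925281919749], [0.0, 0.0, 1.0]] [[1.0, 0.018, 0.013, -0.561], [0.021, -0.63, -0.776, 0.083], [-0.006, 0.776, -0.63, 0.884], [0.0, 0.0, 0.0, 1.0]]
```

View pics/scene0.png

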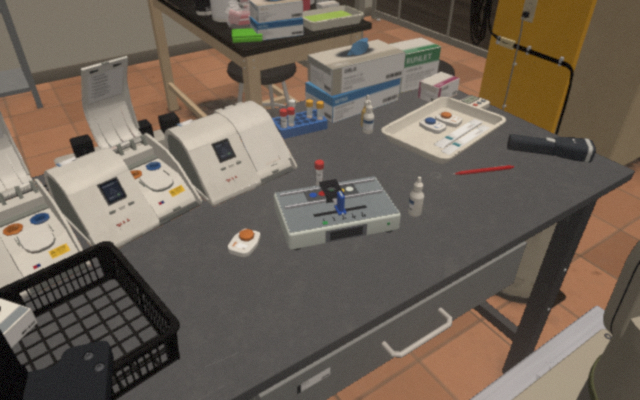

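View pics/side0.png

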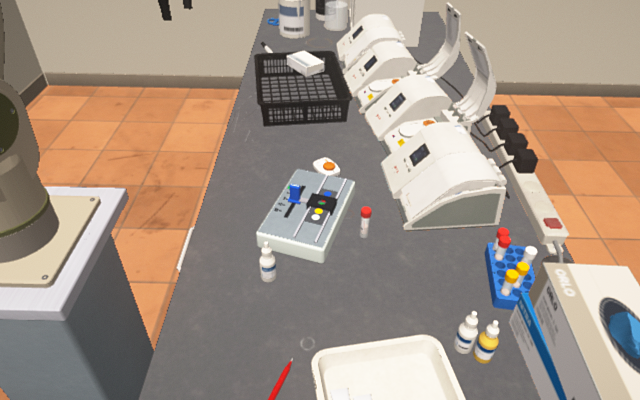

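The scene view shows the viewer at about (337,212), with the lever at (340,203). In the side view it is at about (307,215), with the lever at (295,192). I'll enlarge both.

Run:
```python
import cv2,numpy as np
a=cv2.imread('pics/scene0.png')[150:260,220:440]; b=cv2.imread('pics/side0.png')[150:290,245:385]
a=cv2.resize(a,None,fx=3.6,fy=3.6,interpolation=cv2.INTER_CUBIC)
cv2.imwrite('pics/a.png',a)
cv2.imwrite('pics/b.png',cv2.resize(b,None,fx=4,fy=4,interpolation=cv2.INTER_CUBIC))
```

```text
(no output)
```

View pics/a.png

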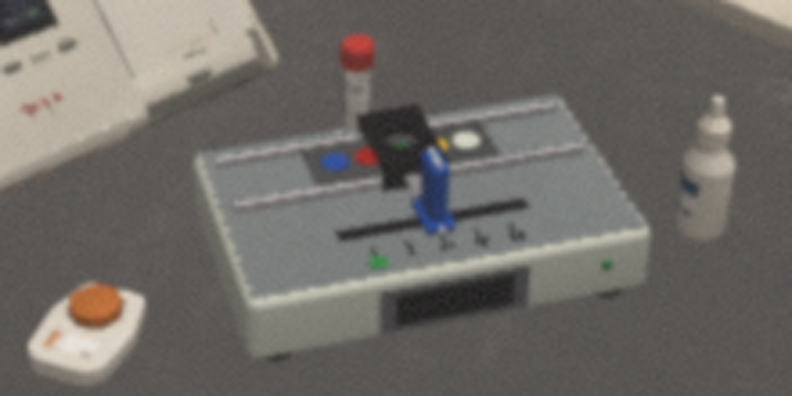

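View pics/b.png

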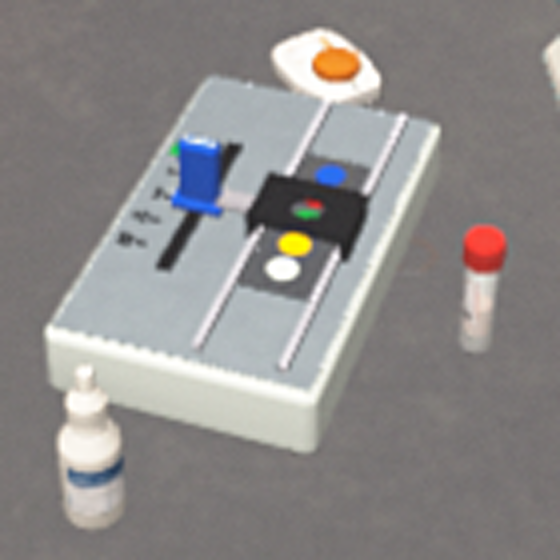

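```bash
cat > fit.py <<'E'
from bench import r
import numpy as np
from scipy.optimize import least_squares
C={n:r.camera(n) for n in ['scene','side']}
def proj(c,P):
    T=c['camera_from_world']; p=np.atleast_2d(P)@T[:3,:3].T+T[:3,3]; q=p@c['K'].T; return q[:,:2]/q[:,2:]
own=np.array([[65,105,45],[-65,105,45],[65,-105,45],[-65,-105,45],[-53,36,47]])/1e3
obs={'scene':np.array([[200,157],[252,300],[562,98],[648,233],[378,262]])/3.6+[220,150],
 'side':np.array([[438,128],[212,80],[318,395],[50,330],[177,150]])/4+[245,150]}
def W(v,P):
    c,s=np.cos(v[2]),np.sin(v[2]); R=np.array([[c,-s,0],[s,c,0],[0,0,1]]); return np.atleast_2d(P)@R.T+[v[0],v[1],0]
f=lambda v:np.concatenate([(proj(C[n],W(v,own))-obs[n]).ravel() for n in obs])
if __name__=='__main__':
    S=least_squares(f,[.5,0,0],x_scale=.01,loss='soft_l1'); v=S.x; print(v,np.round(f(v).reshape(-1,2),1).tolist())
    lev={'scene':np.array([433,152])/3.6+[220,150],'side':np.array([200,142])/4+[245,150]}
    g=lambda l:np.concatenate([(proj(C[n],W(v,[-.028,.036-l[0],.084]))[0]-lev[n]) for n in lev])
    L=least_squares(g,[.03]);print(L.x,g(L.x))
    tri=lambda a,b,z:least_squares(lambda p:np.r_[proj(C['scene'],[*p,z])[0]-(np.array(a)/3.6+[220,150]),proj(C['side'],[*p,z])[0]-(np.array(b)/4+[245,150])],v[:2]).x
    print('tube',tri((357,50),(484,245),.06),'drop',tri((718,100),(85,372),.084),'cart',tri((95,300),(338,62),.021))
    for l in (0,.018,.036,.054): print(l,W(v,[-.028,.036-l,.057]))
E
python3 fit.py
```

```text
[ 0.54260415  0.06075256 -0.30722739] [[-2.3, -3.0], [-0.9, 0.1], [-0.5, -3.3], [2.5, -2.2], [0.7, -1.6], [1.0, -2.3], [-2.1, -2.9], [-0.8, 1.2], [-3.3, -0.1], [0.0, -0.9]]
[0.03474132] [ 0.37929174  0.68892025 -0.49812799 -0.75931216]
tube [0.64887909 0.02698756] drop [ 0.47803059 -0.08234427] cart [0.58226054 0.22785637]
0 [[0.52680224 0.10353456 0.057     ]]
0.018 [[0.52135873 0.0863774  0.057     ]]
0.036 [[0.51591523 0.06922024 0.057     ]]
0.054 [[0.51047172 0.05206307 0.057     ]]
```

Fit: viewer at (0.543, 0.061), yaw −0.307. The lever is at about 0.035, so the second stop, and the pointer agrees. Tool x already lies along the viewer's y. Next I shut the fingers and move to the right of the lever, staying high.

>>> play_rows(
  commands=[
    [0,0,0,0,0,0,0],
    [1,-1.8,0,0,0,0,0],
    [2,-3.6,0,0,0,0,0],
    [2,-3.6,0,0,0,0,0],
    [2,-3.6,0,0,0,0,0],
    [2,-3.6,0,0,0,0,0],
    [2,-3.6,0,0,0,0,0],
    [2,-3.6,0,0,0,0,0],
    [2,-3.6,0,0,0,0,0],
    [2,-3.6,0,0,0,0,0],
    [2,-3.6,0,0,0,0,0],
    [2,-3.6,0,0,0,0,0],
    [2,-3.6,0,0,0,0,0],
    [2,-3.6,0,0,0,0,0],
    [2,-3.6,0,0,0,0,0],
    [2,-3.6,0,0,0,0,0],
    [2,-3.6,0,0,0,0,0],
    [0.3,-0.6,-3,0,0,0,0],
    [0,0,-3,0,0,0,0],
    [0,0,0,0,0,0,0],
  ],
  grip_force=10,
)

```text
time: 2.7
ee_pos: [0.5022, 0.031, 0.161]
eef_rot: [0.808, 0.589, -0.002, -0.001]
ft_force: [-0.3, -0.4, 0.7]
width: 0.0004
```

```bash
cat > see.py <<'E'
from bench import r
import cv2,sys,numpy as np
v=np.array([0.5426,0.0608]);ex=np.array([np.cos(-.307),np.sin(-.307)]);ey=np.array([-ex[1],ex[0]])
s=r.read_state();d=s['ee_pos'][:2]-v
print(s['time'],np.round(s['ee_pos'],4),'own mm',d@ex*1e3,d@ey*1e3,'q',np.round(s['eef_rot'],4),'w',s['width'],'F own',s['ft_force'][:2]@ex,s['ft_force'][:2]@ey,s['ft_force'][2])
if len(sys.argv)>1:
    im=[]
    for n,(a,b,c,e) in dict(wrist=(0,400,0,640),scene=(150,260,220,440)).items():
        i=r.camera(n)['img'][a:b,c:e,::-1]; im.append(cv2.resize(i,(560,int(560*i.shape[0]/i.shape[1])),interpolation=cv2.INTER_CUBIC))
    cv2.imwrite(sys.argv[1],np.vstack(im)[:600] if 0 else cv2.resize(np.vstack(im),(530,590)))
E
python3 see.py pics/c.png
```

```text
2.7 [0.5022 0.031  0.161 ] own mm -29.502497880712365 -40.6452219076549 q [ 8.078e-01  5.894e-01 -1.700e-03 -6.000e-04] w 0.00038030072030424943 F own -0.17554232107584444 -0.49735365947312365 0.7104032948047094
```

View pics/c.png

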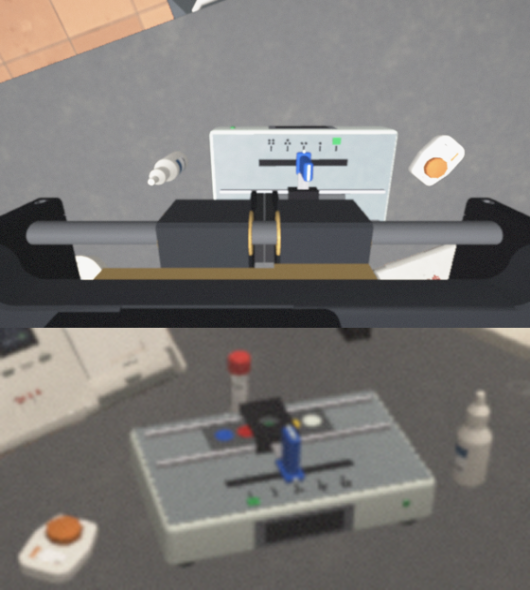

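Wrist view: fingers shut to the right of the lever (left in the picture), with the lever at the two-dot tick (305,165) and the home mark at (337,141). I'll check the fit against this view.

Run:
```python
from bench import r
import cv2,numpy as np
from scipy.optimize import least_squares
import fit
c=r.camera('wrist'); img=c['img']; h=cv2.cvtColor(img,cv2.COLOR_RGB2HSV)
v=[0.5426,0.0608,-.3072]
def cen(lo,hi,box):
    m=cv2.inRange(h,lo,hi); k=np.zeros_like(m); a,b,x,y=box;k[a:b,x:y]=m[a:b,x:y]; p=np.argwhere(k); return p.mean(0)[::-1],len(p),p.min(0)[::-1],p.max(0)[::-1]
G=cen((45,110,80),(75,255,255),(150,190,380,440)); B=cen((105,120,60),(130,255,255),(170,235,330,400))
print('green',G,fit.proj(c,fit.W(v,[-.053,.036,.047])));print('blue',B)
for l in(.03,.036): print(l,fit.proj(c,fit.W(v,[[-.028,.036-l,.084],[-.028,.036-l,.048]])))
print('corners obs (254,160)R (479,158)L',fit.proj(c,fit.W(v,fit.own[[3,1]])))
print('tcp',fit.proj(c,r.read_state()['ee_pos']))
```

```text
green (array([403.71929825, 168.        ]), 57, array([400, 165]), array([408, 171])) [[402.17475415 170.47328636]]
blue (array([364.51101322, 196.57929515]), 454, array([355, 183]), array([375, 216]))
0.03 [[374.98552347 209.11899431]
 [368.20321737 197.3065725 ]]
0.036 [[367.64655582 209.13501139]
 [361.74951418 197.32072823]]
corners obs (254,160)R (479,158)L [[246.84839309 157.31912852]
 [478.80150691 156.80170541]]
tcp [[319.67650823 252.60718619]]
```

The fit agrees to about 2 mm. I'll descend to 57 mm.

>>> play_rows(
  commands=[
    [0,0,-2.5,0,0,0,0],
    [0,0,-2.5,0,0,0,0],
    [0,0,-2.5,0,0,0,0],
    [0,0,-1.5,0,0,0,0],
    [0,0,-1,0,0,0,0],
    [0,0,-0.4,0,0,0,0],
    [0,0,0,0,0,0,0],
  ],
)

```text
time: 3.82
ee_pos: [0.5038, 0.0313, 0.0589]
eef_rot: [0.808, 0.59, 0.0, 0.0]
ft_force: [-0.2, 0.1, 0.8]
width: 0.0006
```

```bash
python3 see.py
```

```text
3.825 [0.5038 0.0313 0.0589] own mm -28.095018738663104 -39.827813540594924 q [8.077e-01 5.896e-01 2.000e-04 0.000e+00] w 0.0006056242337728032 F own -0.1819963127348456 0.005029045708011661 0.7788828035020581
```

>>> play_rows(
  commands=[
    [0.09,0.286,-0.1,0,0,0,0],
    [0.09,0.286,0,0,0,0,0],
    [0.09,0.286,0,0,0,0,0],
    [0.09,0.286,0,0,0,0,0],
    [0.09,0.286,0,0,0,0,0],
    [0.09,0.286,0,0,0,0,0],
    [0.06,0.19,0,0,0,0,0],
    [0.06,0.19,0,0,0,0,0],
  ],
)

```text
time: 4.82
ee_pos: [0.5101, 0.0523, 0.0575]
eef_rot: [0.808, 0.59, -0.0, -0.0]
ft_force: [0.2, 0.3, -0.7]
width: 0.0003
```

```bash
python3 see.py
```

```text
4.825 [0.5101 0.0523 0.0575] own mm -28.39019990583979 -17.90422364053237 q [ 0.8077  0.5895 -0.     -0.    ] w 0.0003178737970113381 F own 0.0904524184332707 0.38650338022505065 -0.7074501081190728
```

>>> play_rows(
  commands=[
    [0.045,0.143,0,0,0,0,0],
    [0.045,0.143,0,0,0,0,0],
  ],
)

```text
time: 5.08
ee_pos: [0.511, 0.0552, 0.0576]
eef_rot: [0.808, 0.59, 0.0, -0.0]
ft_force: [-0.1, 0.1, 0.5]
width: 0.0002
```

>>> play_rows(
  commands=[
    [0.045,0.143,0,0,0,0,0],
    [0.045,0.143,0,0,0,0,0],
  ],
)

```text
time: 5.32
ee_pos: [0.5119, 0.0579, 0.0575]
eef_rot: [0.808, 0.589, -0.0, 0.0]
ft_force: [-0.3, -1.6, 0.4]
width: 0.0004
```

>>> play_rows(
  commands=[
    [0.045,0.143,0,0,0,0,0],
    [0.045,0.143,0,0,0,0,0],
  ],
)

```text
time: 5.58
ee_pos: [0.5126, 0.0601, 0.0575]
eef_rot: [0.808, 0.589, -0.0, 0.0]
ft_force: [-2.5, -4.4, 1.9]
width: 0.0002
```

>>> play_rows(
  commands=[
    [0.045,0.143,0,0,0,0,0],
    [0.045,0.143,0,0,0,0,0],
  ],
)

```text
time: 5.82
ee_pos: [0.5134, 0.0626, 0.0575]
eef_rot: [0.808, 0.589, -0.001, 0.0]
ft_force: [-2.6, -5.7, 1.6]
width: 0.0003
```

```bash
python3 see.py
```

```text
5.825 [0.5134 0.0626 0.0575] own mm -28.35470392285709 -7.0917270655346805 q [ 8.080e-01  5.892e-01 -6.000e-04  2.000e-04] w 0.0003188165368522135 F own -0.7371951269985796 -6.251747588003295 1.6448847427400615
```

>>> play_rows(
  commands=[
    [0.09,0.286,0,0,0,0,0],
    [0.09,0.286,0,0,0,0,0],
    [0.09,0.286,0,0,0,0,0],
    [0.06,0.19,0,0,0,0,0],
  ],
)

```text
time: 6.32
ee_pos: [0.5171, 0.0747, 0.0576]
eef_rot: [0.808, 0.59, 0.0, -0.0]
ft_force: [-1.1, -1.0, 0.1]
width: 0.0003
```

>>> play_rows(
  commands=[
    [0.06,0.19,0,0,0,0,0],
    [0.06,0.19,0,0,0,0,0],
    [0.06,0.19,0,0,0,0,0],
  ],
)

```text
time: 6.7
ee_pos: [0.5185, 0.0789, 0.0575]
eef_rot: [0.808, 0.589, -0.001, 0.0]
ft_force: [-3.2, -6.1, 2.1]
width: 0.0006
```

>>> play_rows(
  commands=[
    [0.06,0.19,0,0,0,0,0],
    [0.06,0.19,0,0,0,0,0],
    [0.06,0.19,0,0,0,0,0],
  ],
)

```text
time: 7.08
ee_pos: [0.5209, 0.0862, 0.0577]
eef_rot: [0.808, 0.59, 0.0, -0.0]
ft_force: [-0.5, -0.2, 0.1]
width: 0.0004
```

```bash
python3 see.py
```

```text
7.075 [0.5209 0.0862 0.0577] own mm -28.34963371299025 17.647990523175693 q [ 8.076e-01  5.897e-01  5.000e-04 -1.000e-04] w 0.000353015692587957 F own -0.36785572513237313 -0.36150666483683613 0.05095089248004495
```

>>> play_rows(
  commands=[
    [0.06,0.19,0,0,0,0,0],
    [0.06,0.19,0,0,0,0,0],
    [0.045,0.143,0,0,0,0,0],
  ],
)

```text
time: 7.45
ee_pos: [0.5223, 0.091, 0.0576]
eef_rot: [0.808, 0.59, 0.0, -0.0]
ft_force: [-0.8, 0.3, 0.6]
width: 0.0004
```

>>> play_rows(
  commands=[
    [0.03,0.095,0,0,0,0,0],
    [0.03,0.095,0,0,0,0,0],
  ],
)

```text
time: 7.7
ee_pos: [0.5228, 0.0924, 0.0575]
eef_rot: [0.808, 0.589, -0.0, 0.0]
ft_force: [-1.5, -2.6, 0.3]
width: 0.0006
```

```bash
python3 see.py pics/d.png
```

```text
7.7 [0.5228 0.0924 0.0575] own mm -28.448116959485727 24.157497993483915 q [ 8.078e-01  5.894e-01 -2.000e-04  0.000e+00] w 0.000604162083413741 F own -0.6031796507416914 -2.960401769030482 0.326684423218058
```

View pics/d.png

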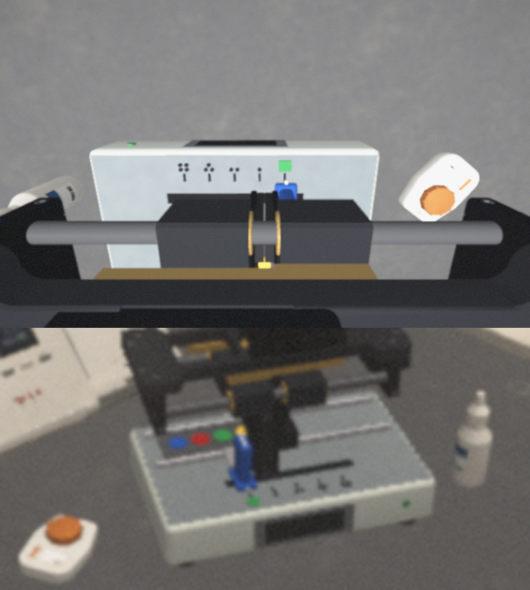

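The lever is at the green mark (pointer at (285,182) in the wrist view). A little more push should reach the stop itself, and then I back off.

>>> play_rows(
  commands=[
    [0.03,0.095,0,0,0,0,0],
    [0.03,0.095,0,0,0,0,0],
  ],
)

```text
time: 8.05
ee_pos: [0.5231, 0.0933, 0.0574]
eef_rot: [0.808, 0.589, -0.001, 0.0]
ft_force: [-4.0, -7.2, 3.8]
width: 0.0007
```

>>> play_rows(
  commands=[
    [-0.15,-0.476,0,0,0,0,0],
    [-0.3,-0.95,0,0,0,0,0],
    [-0.3,-0.95,0,0,0,0,0],
    [0,0,2,0,0,0,0],
    [0,0,2,0,0,0,0],
    [0,0,2,0,0,0,0],
    [0,0,1,0,0,0,0],
    [0.45,1.43,0,0,0,0,0],
    [0.6,1.91,0,0,0,0,0],
    [0.6,1.91,0,0,0,0,0],
    [0.3,0.95,0,0,0,0,0],
    [0,0,0,0,0,0,0],
  ],
)

```text
time: 9.55
ee_pos: [0.5354, 0.1337, 0.1271]
eef_rot: [0.807, 0.59, -0.0, 0.0]
ft_force: [0.2, 0.2, 0.3]
width: 0.0004
```

```bash
python3 see.py
```

```text
9.55 [0.5354 0.1337 0.1271] own mm -28.83603432825018 67.29125720904236 q [ 8.073e-01  5.901e-01 -4.000e-04  0.000e+00] w 0.0003915658204771544 F own 0.13486584270267937 0.2582918237641706 0.31862515009250353
```

Hard stop felt: the force rose from 3 to 8 N within 1 mm. I'm now clear on the left side, so I descend and approach the left face.

>>> play_rows(
  commands=[
    [0,0,-2.5,0,0,0,0],
    [0,0,-2,0,0,0,0],
    [0,0,-1.5,0,0,0,0],
    [0,0,-0.7,0,0,0,0],
    [0,0,-0.3,0,0,0,0],
    [-0.12,-0.381,0,0,0,0,0],
    [-0.12,-0.381,0,0,0,0,0],
    [-0.09,-0.286,0,0,0,0,0],
    [0,0,0,0,0,0,0],
  ],
)

```text
time: 10.68
ee_pos: [0.5322, 0.1221, 0.0578]
eef_rot: [0.808, 0.589, 0.0, -0.0]
ft_force: [0.9, 0.9, 0.3]
width: 0.0002
```

```bash
python3 see.py
```

```text
10.675 [0.5322 0.1221 0.0578] own mm -28.41219931749548 55.25376561335434 q [ 8.079e-01  5.894e-01  2.000e-04 -0.000e+00] w 0.00018791804316468604 F own 0.5938071418490694 1.1143568629458862 0.2565959499828073
```

>>> play_rows(
  commands=[
    [-0.045,-0.143,0,0,0,0,0],
    [-0.045,-0.143,0,0,0,0,0],
  ],
)

```text
time: 10.92
ee_pos: [0.5314, 0.1199, 0.0577]
eef_rot: [0.808, 0.59, 0.0, -0.0]
ft_force: [0.4, 3.5, -0.7]
width: 0.0003
```

>>> play_rows(
  commands=[
    [-0.045,-0.143,0,0,0,0,0],
    [-0.045,-0.143,0,0,0,0,0],
  ],
)

```text
time: 11.18
ee_pos: [0.5306, 0.1175, 0.0577]
eef_rot: [0.808, 0.59, 0.001, -0.0]
ft_force: [2.1, 6.0, -1.6]
width: 0.0005
```

>>> play_rows(
  commands=[
    [-0.045,-0.143,0,0,0,0,0],
    [-0.045,-0.143,0,0,0,0,0],
  ],
)

```text
time: 11.42
ee_pos: [0.5298, 0.1148, 0.0577]
eef_rot: [0.807, 0.59, 0.001, -0.0]
ft_force: [2.4, 3.8, -0.8]
width: 0.0006
```

>>> play_rows(
  commands=[
    [-0.045,-0.143,0,0,0,0,0],
    [-0.045,-0.143,0,0,0,0,0],
  ],
)

```text
time: 11.68
ee_pos: [0.5283, 0.1102, 0.0575]
eef_rot: [0.808, 0.589, -0.0, 0.0]
ft_force: [-1.2, -0.9, 0.2]
width: 0.0006
```

>>> play_rows(
  commands=[
    [-0.045,-0.143,0,0,0,0,0],
    [-0.045,-0.143,0,0,0,0,0],
  ],
)

```text
time: 11.92
ee_pos: [0.5275, 0.1076, 0.0575]
eef_rot: [0.808, 0.589, -0.0, 0.0]
ft_force: [0.4, -0.9, 0.1]
width: 0.0005
```

```bash
python3 see.py
```

```text
11.925 [0.5275 0.1076 0.0575] own mm -28.497473451415733 40.04341529375867 q [ 8.078e-01  5.894e-01 -2.000e-04  0.000e+00] w 0.0005143447270863286 F own 0.625749165296023 -0.7183477639721692 0.0774774715213363
```

First click felt, with contact at about 55.3 and the click at about 46. The next click should come near 28.

>>> play_rows(
  commands=[
    [-0.045,-0.143,0,0,0,0,0],
    [-0.045,-0.143,0,0,0,0,0],
    [-0.045,-0.143,0,0,0,0,0],
  ],
)

```text
time: 12.3
ee_pos: [0.5263, 0.1037, 0.0576]
eef_rot: [0.808, 0.59, 0.0, -0.0]
ft_force: [0.7, 0.3, -0.6]
width: 0.0002
```

>>> play_rows(
  commands=[
    [-0.045,-0.143,0,0,0,0,0],
    [-0.045,-0.143,0,0,0,0,0],
  ],
)

```text
time: 12.55
ee_pos: [0.5256, 0.1016, 0.0577]
eef_rot: [0.808, 0.59, 0.001, -0.0]
ft_force: [1.9, 5.1, -1.5]
width: 0.0006
```

>>> play_rows(
  commands=[
    [-0.045,-0.143,0,0,0,0,0],
    [-0.045,-0.143,0,0,0,0,0],
  ],
)

```text
time: 12.8
ee_pos: [0.5248, 0.0991, 0.0577]
eef_rot: [0.807, 0.59, 0.001, -0.0]
ft_force: [1.6, 5.6, -2.2]
width: 0.0006
```

>>> play_rows(
  commands=[
    [-0.045,-0.143,0,0,0,0,0],
  ],
)

```text
time: 12.92
ee_pos: [0.5243, 0.0976, 0.0577]
eef_rot: [0.807, 0.59, 0.001, -0.0]
ft_force: [2.8, 5.1, -2.3]
width: 0.0004
```

```bash
python3 see.py
```

```text
12.925 [0.5243 0.0976 0.0577] own mm -28.511947887040407 29.542365395146525 q [ 8.075e-01  5.899e-01  7.000e-04 -2.000e-04] w 0.0003670544555245709 F own 1.1260108070939694 5.7185858217464824 -2.257546246929227
```

>>> play_rows(
  commands=[
    [-0.045,-0.143,0,0,0,0,0],
    [-0.045,-0.143,0,0,0,0,0],
  ],
)

```text
time: 13.18
ee_pos: [0.5229, 0.093, 0.0575]
eef_rot: [0.808, 0.589, -0.0, 0.0]
ft_force: [1.0, 0.1, 0.6]
width: 0.0006
```

>>> play_rows(
  commands=[
    [0,0,0,0,0,0,0],
  ],
)

```text
time: 13.3
ee_pos: [0.523, 0.093, 0.0575]
eef_rot: [0.808, 0.589, -0.0, 0.0]
ft_force: [0.8, 0.1, 0.1]
width: 0.0005
```

```bash
python3 see.py pics/e.png
```

```text
13.3 [0.523  0.093  0.0575] own mm -28.40738217622311 24.79165105300987 q [ 8.080e-01  5.892e-01 -3.000e-04  1.000e-04] w 0.0005100140807916019 F own 0.7585177054577777 0.3021667637447658 0.05623297609287706
```

View pics/e.png

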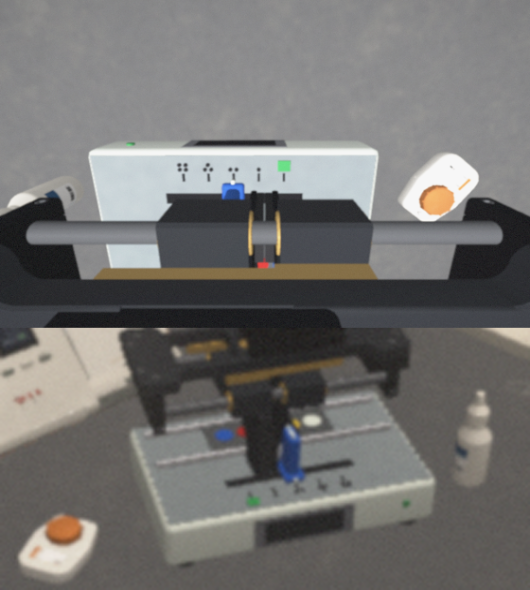

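The pointer, at (233,182), is at the two-dot tick: second click confirmed, no force. Contact should come near 19 and the third click near 10.

>>> play_rows(
  commands=[
    [-0.045,-0.143,0,0,0,0,0],
    [-0.045,-0.143,0,0,0,0,0],
    [-0.045,-0.143,0,0,0,0,0],
    [-0.045,-0.143,0,0,0,0,0],
    [-0.045,-0.143,0,0,0,0,0],
  ],
)

```text
time: 14.02
ee_pos: [0.5209, 0.0865, 0.0576]
eef_rot: [0.808, 0.59, 0.0, -0.0]
ft_force: [0.9, 0.8, -0.3]
width: 0.0005
```

>>> play_rows(
  commands=[
    [-0.045,-0.143,0,0,0,0,0],
    [-0.045,-0.143,0,0,0,0,0],
    [-0.03,-0.095,0,0,0,0,0],
  ],
)

```text
time: 14.4
ee_pos: [0.52, 0.0836, 0.0577]
eef_rot: [0.808, 0.59, 0.001, -0.0]
ft_force: [2.0, 5.8, -1.5]
width: 0.0005
```

>>> play_rows(
  commands=[
    [-0.03,-0.095,0,0,0,0,0],
    [-0.03,-0.095,0,0,0,0,0],
  ],
)

```text
time: 14.65
ee_pos: [0.5194, 0.0819, 0.0576]
eef_rot: [0.807, 0.59, 0.001, -0.0]
ft_force: [2.1, 5.4, -3.2]
width: 0.0005
```

```bash
python3 see.py
```

```text
14.65 [0.5194 0.0819 0.0576] own mm -28.497428517666368 13.12399500703504 q [ 8.074e-01  5.899e-01  6.000e-04 -2.000e-04] w 0.0005279956582691288 F own 0.4015149129944417 5.790565946326779 -3.195051665634692
```

>>> play_rows(
  commands=[
    [-0.03,-0.095,0,0,0,0,0],
    [-0.03,-0.095,0,0,0,0,0],
  ],
)

```text
time: 14.9
ee_pos: [0.5187, 0.0797, 0.0576]
eef_rot: [0.807, 0.59, 0.0, -0.0]
ft_force: [1.6, 4.0, -2.0]
width: 0.0001
```

```bash
python3 see.py
```

```text
14.9 [0.5187 0.0797 0.0576] own mm -28.488956102623128 10.785848652149864 q [ 8.075e-01  5.899e-01  4.000e-04 -2.000e-04] w 0.00014797166317622422 F own 0.2946543414881529 4.325986634386528 -2.01022787560118
```

>>> play_rows(
  commands=[
    [-0.03,-0.095,0,0,0,0,0],
  ],
)

```text
time: 15.02
ee_pos: [0.5181, 0.0778, 0.0576]
eef_rot: [0.808, 0.59, -0.0, 0.0]
ft_force: [-0.5, -0.8, -0.4]
width: 0.0007
```

```bash
python3 see.py
```

```text
15.025 [0.5181 0.0778 0.0576] own mm -28.466442772060336 8.77636286185297 q [ 8.077e-01  5.896e-01 -2.000e-04  0.000e+00] w 0.0007413880200385563 F own -0.22833155587739482 -0.9608696382934764 -0.3806536863328189
```

Third click: the force dropped to nothing. I'll back off to the left, lift and check.

>>> play_rows(
  commands=[
    [0.15,0.476,0,0,0,0,0],
    [0.3,0.95,0,0,0,0,0],
    [0.3,0.95,0,0,0,0,0],
    [0,0,2,0,0,0,0],
    [0,0,3,0,0,0,0],
    [0,0,3,0,0,0,0],
    [0,0,3,0,0,0,0],
    [0,0,2,0,0,0,0],
    [0,0,0,0,0,0,0],
    [0,0,0,0,0,0,0],
  ],
)

```text
time: 16.27
ee_pos: [0.5253, 0.1021, 0.1866]
eef_rot: [0.808, 0.59, -0.001, -0.0]
ft_force: [0.4, -0.1, 0.2]
width: 0.0005
```

```bash
python3 see.py pics/f.png
```

```text
16.275 [0.5253 0.1021 0.1866] own mm -28.915623466963147 34.124112728841816 q [ 8.076e-01  5.897e-01 -5.000e-04 -2.000e-04] w 0.00047599004143276637 F own 0.43781070423015317 0.06818104272262587 0.1555457853073433
```

View pics/f.png

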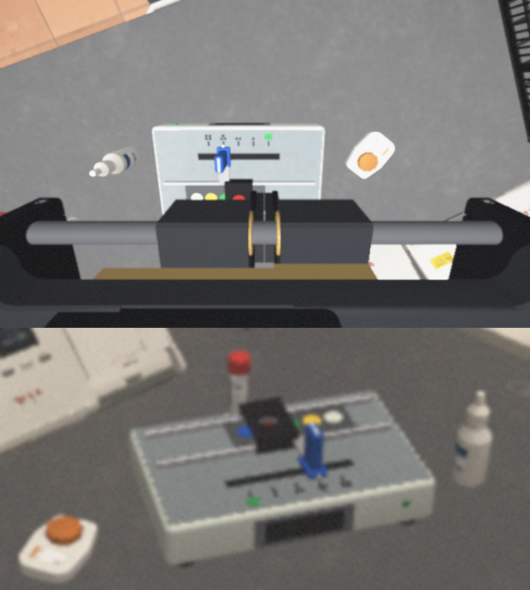

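The pointer, at (223,148), is at the three-dot tick. The bystanders stand where they were, and the robot is clear.

```bash
python3 -c "
from bench import r
print(r.close_job())"
```

```text
the job is handed in; nothing more can be done
None
```

The lever is seated in the third click, at the three-dot tick, and the job is handed in at about 16 s of robot time. I pushed only with the outside of the shut fingers.

- **To home:** the lever started in the second click. I pushed it left through both clicks to the home stop at the green mark, where the force rose from about 3 N to 8 N within 1 mm.
- **Back to the right:** I felt one click, then two, then three. Each push peaked at about 6 N and then dropped to about zero. I stopped as soon as the third click gave way and backed off to the left.
- **Last checks:** the final picture shows the pointer at the three-dot tick, the tube, bottle and cartridge where they were, and the gripper raised clear with no force on it.
- **Disagreement:** my camera fit of the viewer was about 3 mm off along the lever's lane compared with the contacts I felt. I relied on the felt contacts and clicks instead.

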